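# Clamp a jar on the one-handed preparation board

## Task

The jar has to be held fast on the preparation board so that its lid can be unscrewed with one hand. Swing the sprung clamp arm right back until it stays open by itself, move the jar along the board into the metal corner, fully home against both of its edges, then push the arm back over so that it springs shut and grips the jar standing upright in the corner. Leave the other things on the worktop undisturbed.

Things in the scene. Friction and masses are not known exactly. Their poses are not given: they have to be found in the camera images.
- prep_board: light wooden preparation board, 270 (its x) x 400 (its y) mm, fixed to the worktop. Origin at the centre of its underside; x runs from its front to its back edge (away from the robot at yaw 0), y to its left. Its deck is 18 mm above the worktop.
- corner_seat (a point): point on the deck where the jar's centre stands when it is home in the fixed aluminium corner; axes as the board's. The corner is an L of 10 mm thick walls, 30 mm high above the deck: the inner face of one is 32 mm away in the board's +x (wall 145 mm long, running to -y), of the other 32 mm away in +y (78 mm long, running to -x).
- clamp_hub (a point): axis on which the clamp arm turns, at the top of its grey hub (35 mm diameter, top 38 mm above the deck), at the left of the board: 133 mm in the board's -x and 22 mm in its +y direction from corner_seat. An over-centre spring strut behind it (reaching 68 mm in the board's -x, 36 mm high) drives the arm shut on one side of the middle and open on the other; the hub damps swings.
- clamp_knob (a point): centre of the top of the red finger knob at the arm's free end: a post 14 mm in diameter (head 17 mm), 40 mm tall, top 76 mm above the deck, 166 mm horizontally from the hub axis. The arm is a curved steel strip 18 mm high, 5 mm thick, its upper edge 34 mm above the deck, with a black rubber sleeve where it bears on the jar.
- clamp_arm (a joint): arm angle, rad: 0 = shut against its stop, corner empty; 1.35 = drawn right back against the other stop; grows as the arm swings away from the corner (clockwise seen from above). Below 0.75 it springs shut, above 0.75 it springs open and stays there. Spring: up to 6 N at the knob near the stops, none at 0.75. Reads about 0.14 when gripping the jar in the corner.
- jar: small full jar with an orange-brown body and blue screw lid, standing on the free part of the board's deck: 64 mm in diameter (lid 66 mm), 80 mm tall, about 0.3 kg. Origin at the centre of its underside, z up. It slides on the deck when pushed in its lower half; pushed near the lid it may tip.
- beaker_pink: pink plastic beaker, 74 mm wide, 105 mm tall, left of the board; bystander. Origin under its centre.
- garlic: garlic bulb, about 50 mm, right of the board; bystander. Origin under its centre.
- lemon: lemon, 78 mm long, left of the board; bystander. Origin under its centre.
There are look-alikes about, which are no part of the job. Leave any turquoise look-alike of the jar alone.

How it is judged (in metres and radians):
On the way, in this order (a step that is already met when the one before it is completed fails the run):
1. the clamp arm is drawn back and rests open (value of joint clamp_arm above 1.2 rad), for 0.2 s.
2. the jar stands in the corner, within 10 mm of its seat, with the arm still open (horizontal distance between jar and corner_seat below 0.01 m and angle between jar's own z axis and vertical below 0.1 rad and value of joint clamp_arm above 1 rad), for 0.2 s.
At the end, for the whole second after the job is handed in: the jar stands upright (within 0.06 rad) on the deck with its centre within 5 mm of the seat, so touching both edges of the corner, at rest, and the clamp arm has sprung shut on it (joint between 0.08 and 0.22) (horizontal distance between jar and corner_seat below 0.005 m and z of jar in the frame of corner_seat below 0.003 m and angle between jar's own z axis and vertical below 0.06 rad and value of joint clamp_arm between 0.08 and 0.22 rad and linear speed of jar below 0.01 m/s).
It fails at once if the jar tips over (angle between jar's own z axis and vertical above 0.5 rad).
It fails at once if a bystander is moved by more than 30 mm (distance of any of beaker_pink, lemon, garlic from where it was at the start of the episode above 0.03 m).
It also fails if it takes over 69 s, if anything falls off the work surface, if the arm or the gripper's body presses on something with over 40 N, if the wrist force passes 120 N, or if a joint passes its speed limit or range.

## Robot

A 6-joint arm with a two-finger parallel gripper is mounted at the origin on a cart in front of the work surface, level with it; the furniture and walls round the work are solid. World frame = base frame: x ahead of the robot, y to its left, z up, the work surface at z = 0. Lengths are in mm, angles in rad, forces in N, time in s.
With the tool pointing down it reaches from about 350 to 775 mm from the base axis. Payload 7.3 kg.
Tool frame: the origin (TCP) lies midway between the tips of the shut fingers; the grasp point (between the pads) lies 19 mm behind it; z points along the fingers, y is the line along which they close (so a half turn about z gives the same grasp; the last joint's range is limited). The gripper opens to 92 mm and grips with 3 to 60 N. Pads are 19 mm wide; open, the fingers measure 130 mm over their backs; the gripper's body (75 mm by 190 mm) begins 47 mm behind the grasp point.
Start: joints at [-1.312, 0.342, 1.524, -0, 1.275, -0.146], TCP at [206.788, -482.584, 187.141] pointing down, gripper open.
Joint ranges: [-2.53, 2.53], [-0.77, 2.02], [0.04, 2.7], [-1, 4.14], [0.28, 2.66], [-3.11, 3.11]. Speed limits (rad/s): [2.57, 2.57, 3.14, 3.14, 3.14, 3.14].

## Interface

Orientations are given as [roll, pitch, yaw] about the fixed x, y, z axes, in that order (R = Rz(yaw) Ry(pitch) Rx(roll)).
In Python, from plant import readout, vision, order, models gives the robot as it stands. The module is installed in compiled form; this text tells all that it offers.
- The arm moves only by the tool step_arm, never from a script. Its argument "series" is text: rows parted by semicolons, each of 7 numbers parted by spaces: the gripper's target within -1 to 1 (shut at 1, half-way at 0, fully open at -1), then the shift along the tool's x, y, z each as a share of 80 mm, from -1 to 1, then the turn, a rotation vector about the tool's x, y, z each as a share of 2 pi rad, from -1 to 1. In form: jaw x y z ax ay az; .... A call has 1 to 20 rows; each row is the pose to reach, as a shift and turn from the pose commanded when the call began, along the tool's axes at that moment, turning the shorter way round; what a row does not reach only later rows make up. A row lasts 1/10 s, in which the tool goes at most 50 mm and 8.59 degrees, less where a joint would pass 70% of its speed; a pose out of reach is approached as far as the arm can. A call with a number of a shift or a turn outside -1 to 1 is refused whole. A call with a gripper value outside its range is refused whole. The fingers move at their own pace and stop on an object; the grip force is fixed at half the most. Time passes only in rows, so rows that repeat a pose let the fingers close. It gives the time, the measured TCP pose, the force, the opening and the grip force at its end, in the units of the state.
- readout.get_obs(): the state, without advancing time (a new reading comes with each control period).
- vision.capture(name): name is "scene" or "top"; returns a dict with "frame" (384x512x3 uint8, red, green, blue), "depth" (384x512 float32, mm along the optical axis (not along the pixel's ray), 0 where there is no reading), "fovy" (degrees; the focal length in pixels is half the picture's height over the tangent of half this angle, whatever the lens; pixels are square), "cx", "cy" (the principal point, pixels), "rvec" (rotation vector, rad) and "tvec" (3), from world to camera coordinates, as OpenCV has them. Camera axes: x right, y down, z forward; pixel columns grow to the right and rows downward; lengths in mm; the calibration is good to about 2 mm. A picture is of the moment at which its call begins.
- order.close_job(): hands the job in; it is judged then, once.
Trained networks look in a picture, given as the dict that the camera call returned (one of the last four; its "shot" number tells which), for a name from the list of things; names that differ only in an ending like _2 or _b are one class to them, and where a whole thing is asked for, a point or a joint stands for the part that bears it (a point fixed in the world has none). Each returns a list of dicts, best first, with "p" (0 to 1); they miss things now and then, are a little off and sometimes report something else, mostly with a low value. They report only what shows in the picture. A call takes as long as a camera call. They do not tell look-alikes from the thing itself.
- models.look_for(picture, thing): "position" ([column, row] in pixels, amid what is visible of it).
- models.pinpoint(picture, thing): "position" ([column, row] in pixels: a listed point, or the origin of a listed thing).
The state is a dict: "time": time; "joint_positions": joint angles; "dq": joint speeds; "tau": joint torques, N m; "tool_pos": TCP position; "tcp_rot": TCP orientation; "contact_force": force on the tool from outside, world axes, zero at the start; "moment": the same for the moment, N m; "grip_width": finger opening in mm; "finger_force": force on a finger pad.
Only numpy, scipy, OpenCV 4.12 (cv2) and the standard library are available. Lean on these libraries where they do the work, as an engineer would, in place of code of your own. Each camera call takes 0.05 s, during which the arm holds its last target. There are 200 camera calls.

## Working session

There is one attempt and no reset: what is moved stays moved. The work goes in short steps, Python scripts to look and compute and a tool call to move; the robot and the scene stay as the last step left them, time stands still between calls to the robot, and variables do not carry over. Pictures are saved under pics/ and viewed, at most 11 in all, crops included, and the job is handed in when it is done.

Besides the shell and the picture viewer there is one more tool, called after ">>>" as a command line: name --argument value ..., lists and objects as JSON in quotes. step_arm: Moves the arm, as the interface text tells. Shift numbers are shares of 80 mm and turn numbers shares of 2 pi rad, none past 1 either way. Its arguments: {"type":"object","properties":{"series":{"type":"string"}},"required":["series"]}

```bash
mkdir -p pics; cat > h.py <<'E'
import numpy as np, cv2
from plant import readout, vision, order, models
def cam(c):
    f=192/np.tan(np.radians(c["fovy"])/2); R=cv2.Rodrigues(np.array(c["rvec"],float))[0]
    return f,R,np.array(c["tvec"],float).ravel()
def at_z(c,p,z):
    f,R,t=cam(c); d=R.T@np.array([(p[0]-c["cx"])/f,(p[1]-c["cy"])/f,1]); o=-R.T@t
    return o+d*(z-o[2])/d[2]
def dep(c,p):
    f,R,t=cam(c); u,v=int(round(p[0])),int(round(p[1])); w=c["depth"][max(v-1,0):v+2,max(u-1,0):u+2]; w=w[w>0]
    if not len(w): return None
    d=np.median(w); return R.T@(d*np.array([(p[0]-c["cx"])/f,(p[1]-c["cy"])/f,1])-t)
def px(c,P):
    f,R,t=cam(c); q=R@np.array(P,float)+t; return [c["cx"]+f*q[0]/q[2],c["cy"]+f*q[1]/q[2]]
def save(c,n,crop=None,s=1):
    im=c["frame"][...,::-1]
    if crop: im=im[crop[1]:crop[3],crop[0]:crop[2]]
    cv2.imwrite(f"pics/{n}.png",cv2.resize(im,None,fx=s,fy=s,interpolation=cv2.INTER_CUBIC))
E
python3 - <<'E'
from h import *
np.set_printoptions(precision=1,suppress=True)
cs={n:vision.capture(n) for n in("top","scene")}
ims=[]
for n,c in cs.items():
    save(c,n+"0",s=1.5)
    for th in["prep_board","corner_seat","clamp_hub","clamp_knob","jar","beaker_pink","garlic","lemon"]:
        for d in models.pinpoint(c,th)[:3]:
            z={"corner_seat":18,"clamp_hub":56,"clamp_knob":94,"jar":18}.get(th,0)
            print(n,th,round(d["p"],2),np.array(d["position"]),at_z(c,d["position"],z),dep(c,d["position"]))
print(readout.get_obs())
E
```

```text
top prep_board 0.97 [254.7 185.8] [596.4 -58.2   0. ] [593.4 -57.8  19.4]
top corner_seat 0.55 [210.3 175.3] [627.4  72.8  18. ] [627.4  72.8  17.7]
top clamp_hub 0.85 [207.4 214.4] [508.4  78.4  56. ] [508.1  78.1  58.7]
top clamp_knob 0.81 [226.8 160.5] [655.  20.  94.] [655.4  20.1  92.1]
top jar 0.94 [149.5 162.7] [668.5 253.   18. ] [655.8 239.2  78. ]
top jar 0.81 [293.1 178.1] [ 614.7 -171.9   18. ] [ 601.1 -163.    98.8]
top beaker_pink 0.9 [117.9 195.6] [574.1 349.6   0. ] [560.3 318.7 102.4]
top garlic 0.47 [365.7 216.8] [ 497.7 -385.4    0. ] [ 495.1 -375.8   34.8]
top lemon 0.77 [119.3 225. ] [486.5 343.4   0. ] [483.6 330.   44.9]
scene prep_board 0.88 [250.  211.7] [582.3 -34.9   0. ] [556.2 -11.   22.4]
scene corner_seat 0.75 [213.6 211.3] [651.1  77.5  18. ] [610.3 107.1  49.6]
scene clamp_hub 0.61 [241.7 219.9] [498.4  78.3  56. ] [495.8  80.6  58.3]
scene clamp_knob 0.83 [222.1 182.2] [689.    4.4  94. ] [ 824.4 -100.3    3.7]
scene jar 0.89 [167.  228.6] [670.8 256.9  18. ] [561.7 314.1 100.7]
scene jar 0.56 [273.7 189.6] [ 617.6 -193.1   18. ] [ 590.6 -164.7   39.7]
scene beaker_pink 0.92 [158.7 255.5] [587.2 340.6   0. ] [546.5 360.1  34.6]
scene lemon 0.87 [171.2 272.1] [496.  353.8   0. ] [469.9 367.3  24.7]
{'time': 0.9, 'joint_positions': array([-1.3,  0.3,  1.5,  0. ,  1.3, -0.1]), 'dq': array([ 0., -0., -0., -0.,  0., -0.]), 'tau': array([  0. , -43.1, -24.4,   0.1,   0. ,  -0. ]), 'tool_pos': array([ 206.8, -482.6,  187.2]), 'tcp_rot': array([3.1, 0. , 0.4]), 'contact_force': array([ 0.1,  0.4, -0.2]), 'moment': array([-0.,  0.,  0.]), 'finger_force': 0.0, 'grip_width': 91.93181293935075}
```

View pics/top0.png

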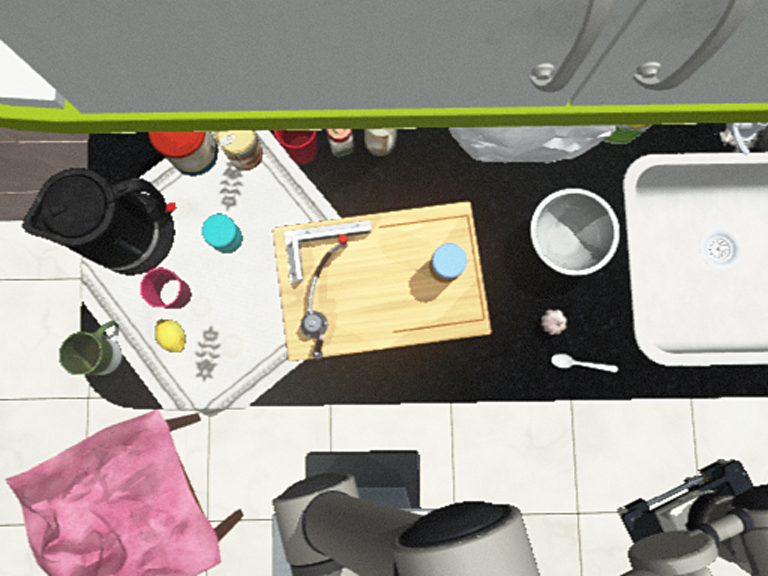

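View pics/scene0.png

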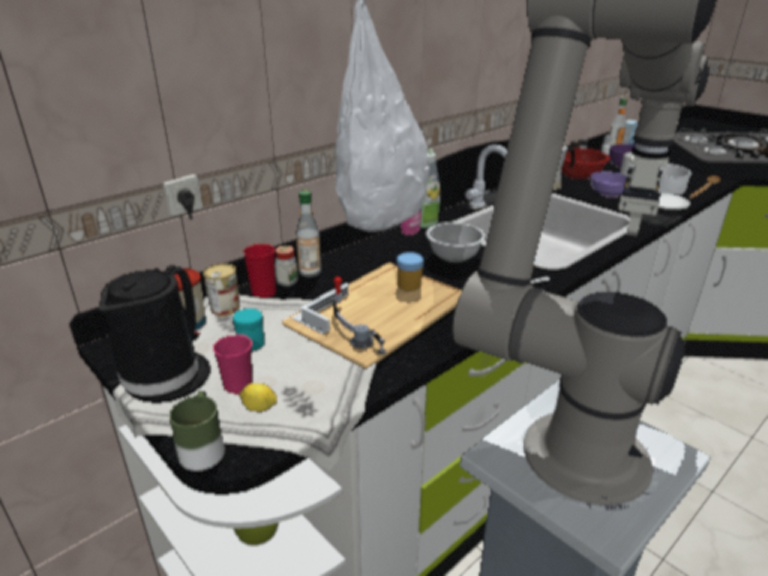

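The top view gives these candidates for the jar:
- Blue lid at about (299,175), on the free part of the board. This is the jar.
- Turquoise look-alike at (148,155), off the board on the tray.
- Red cup at (198,96) and pink beaker at (109,192), neither of which is a jar.

In the scene view the jar at (273,180) has an orange-brown body. The red knob is at (228,160) and the hub at (208,215). Next I'll measure more finely and check a crop.

```bash
python3 - <<'E'
from h import *
np.set_printoptions(precision=2,suppress=True)
c=vision.capture("top"); s=vision.capture("scene")
hsv=cv2.cvtColor(c["frame"],cv2.COLOR_RGB2HSV)
a=c["frame"][120:250,170:340]; b=s["frame"][150:250,180:310]
a=cv2.resize(a,(510,390),interpolation=cv2.INTER_CUBIC); b=cv2.resize(b,(507,390),interpolation=cv2.INTER_CUBIC)
cv2.imwrite("pics/crop1.png",cv2.resize(np.hstack([a,b])[...,::-1],(800,307)))
def blob(lo,hi,box):
    m=cv2.inRange(hsv,np.array(lo),np.array(hi)); k=np.zeros_like(m); x0,y0,x1,y1=box; k[y0:y1,x0:x1]=m[y0:y1,x0:x1]; return k
m=blob((10,50,90),(28,255,255),(170,120,340,250))
m=cv2.morphologyEx(m,cv2.MORPH_CLOSE,np.ones((15,15)))
cnt=max(cv2.findContours(m,cv2.RETR_EXTERNAL,cv2.CHAIN_APPROX_NONE)[0],key=cv2.contourArea)
P=np.array([at_z(c,p[0],18)[:2] for p in cnt],np.float32)
r=cv2.minAreaRect(P); print("board",r, cv2.boxPoints(r).tolist())
m=blob((95,70,80),(115,255,255),(270,140,330,210))
v,u=np.nonzero(m); print("lid px",len(u),u.mean(),v.mean(),at_z(c,(u.mean(),v.mean()),98),u.min(),u.max(),v.min(),v.max())
m=blob((0,150,80),(6,255,255),(215,145,245,175))|blob((174,150,80),(180,255,255),(215,145,245,175))
v,u=np.nonzero(m); print("knob",len(u),u.mean(),v.mean(),at_z(c,(u.mean(),v.mean()),92))
# aluminium top by depth: points z 42..54 on corner
f,R,t=cam(c); vv,uu=np.mgrid[120:250,170:340]; d=c["depth"][120:250,170:340]
Q=(np.stack([(uu-c["cx"])/f*d,(vv-c["cy"])/f*d,d],-1)-t)@R
k=(abs(Q[...,2]-48)<5)&(d>0)
W=Q[k]; np.save("w.npy",W)
for th in["corner_seat","clamp_hub","clamp_knob"]:
    for _ in[0]: print(th,[ (round(q["p"],2),at_z(c,q["position"],{"corner_seat":18,"clamp_hub":56,"clamp_knob":94}[th])) for q in models.pinpoint(c,th)[:1]])
yaw=0.12
for yaw in (.1,.12,.14):
    Rz=np.array([[np.cos(yaw),-np.sin(yaw)],[np.sin(yaw),np.cos(yaw)]]); B=W[:,:2]@Rz
    print(yaw,len(W),B.max(0),np.histogram(B[:,0],12),np.histogram(B[:,1],12))
E
```

```text
board ((592.7686767578125, -54.271148681640625), (271.60919189453125, 400.2138366699219), 6.7103271484375) [[434.511962890625, 128.59622192382812], [481.27685546875, -268.8759765625], [751.025390625, -237.13851928710938], [704.260498046875, 160.33367919921875]]
lid px 346 299.4508670520231 173.36705202312137 [ 614.22 -181.17   98.  ] 288 310 162 184
knob 27 228.22222222222223 159.11111111111111 [659.28  16.11  92.  ]
corner_seat [(0.91, array([637.78,  65.95,  18.  ]))]
clamp_hub [(0.86, array([512.05,  78.09,  56.  ]))]
clamp_knob [(0.9, array([660.82,  13.27,  94.  ]))]
0.1 449 [689.02  49.95] (array([ 32,  25,  22,   7,   7,  13,  15,  27,  38,  39,  37, 187]), array([449.52, 469.48, 489.44, 509.39, 529.35, 549.31, 569.27, 589.23,
       609.19, 629.14, 649.1 , 669.06, 689.02])) (array([  5,   6,   0,   0,   0,  12,  29,  34,  39,  49, 132, 143]), array([-239.62, -215.49, -191.36, -167.23, -143.09, -118.96,  -94.83,
        -70.7 ,  -46.57,  -22.44,    1.69,   25.82,   49.95]))
0.12 449 [687.14  36.34] (array([ 32,  25,  21,   8,   7,  14,  13,  24,  39,  39,  37, 190]), array([449.92, 469.69, 489.46, 509.23, 528.99, 548.76, 568.53, 588.3 ,
       608.07, 627.84, 647.6 , 667.37, 687.14])) (array([  5,   6,   0,   0,   0,  13,  31,  31,  39,  49, 112, 163]), array([-250.82, -226.89, -202.96, -179.03, -155.1 , -131.17, -107.24,
        -83.31,  -59.38,  -35.45,  -11.52,   12.41,   36.34]))
0.14 449 [687.3   24.15] (array([ 32,  25,  21,   8,   7,  14,  14,  21,  41,  40,  36, 190]), array([450.14, 469.91, 489.67, 509.43, 529.2 , 548.96, 568.72, 588.48,
       608.25, 628.01, 647.77, 667.54, 687.3 ])) (array([  5,   6,   0,   0,   0,  14,  31,  32,  40,  49,  99, 173]), array([-261.93, -238.09, -214.25, -190.41, -166.57, -142.73, -118.89,
        -95.05,  -71.21,  -47.37,  -23.53,    0.31,   24.15]))
```

View pics/crop1.png

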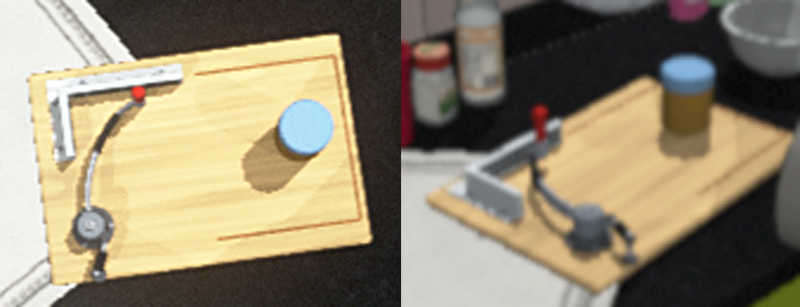

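The crop confirms it: the blue-lidded jar with the orange-brown body stands alone on the board, and the turquoise one is elsewhere. Next are the finer points (lid by depth, overhead furniture) and the exact yaw.

```bash
python3 - <<'E'
from h import *
np.set_printoptions(precision=4,suppress=True)
c=vision.capture("top")
f,R,t=cam(c); vv,uu=np.mgrid[0:384,0:512]; d=c["depth"]
Q=(np.stack([(uu-c["cx"])/f*d,(vv-c["cy"])/f*d,d],-1)-t)@R
def sel(box,z0,z1):
    x0,y0,x1,y1=box; q=Q[y0:y1,x0:x1].reshape(-1,3); return q[(q[:,2]>z0)&(q[:,2]<z1)]
L=sel((280,155,320,195),92,104); print("lid",L.mean(0),L.min(0),L.max(0))
K=sel((215,145,245,175),80,100); print("knob",len(K),K.mean(0) if len(K) else 0)
H=sel((195,200,225,230),52,62); print("hub",len(H),H.mean(0),H.min(0),H.max(0))
for r in(60,78,83): print("over",r,Q[r,150],Q[r,256],Q[r,400])
o=readout.get_obs(); print(o["tool_pos"],o["tcp_rot"])
# wall top: points 44..52 in the board frame
W=sel((180,140,255,195),42,53); y=.117
B=W[:,:2]@np.array([[np.cos(y),-np.sin(y)],[np.sin(y),np.cos(y)]])
A=B[B[:,0]>670]; print("xwall",np.percentile(A[:,0],[2,50,98]),A[:,1].min(),A[:,1].max())
C=B[(B[:,0]<670)&(B[:,1]>10)]; print("ywall",np.percentile(C[:,1],[2,50,98]),C[:,0].min())
E
```

```text
lid [ 614.9028 -179.8124   98.4515] [ 583.8995 -211.3151   92.0996] [ 647.2409 -146.9873  103.8548]
knob 29 [660.587   17.447   92.9502]
hub 119 [507.1561  77.5887  55.8889] [467.0511  62.3915  52.0233] [546.9082  93.9712  61.8311]
over 60 [620.6469  73.1185 808.1256] [620.7963 -47.5783 803.5857] [ 620.7268 -215.6089  797.8639]
over 78 [617.0929  82.6324 765.5982] [615.8527 -48.2282 763.4236] [ 615.561  -229.6045  756.992 ]
over 83 [615.4893  85.2827 753.713 ] [615.8138 -48.5255 747.4668] [ 615.5351 -235.3716  740.5522]
[ 206.7883 -482.5868  187.1396] [ 3.1415 -0.      0.4048]
xwall [673.9292 681.4654 687.6079] -114.92995481919338 38.24282662926501
ywall [12.4255 32.6802 38.0345] 572.3209265280437
```

>>> step_arm --series "1 0 0 0 0 0 0.0644; 1 0 0 0 0 0 0.0644; 1 0 0 0 0 0 0.0644; 1 0 0 0 0 0 0.0644"

```text
time: 1.6
tool_pos: [206.8, -482.6, 187.2]
tcp_rot: [3.141, -0.0, -0.001]
contact_force: [-0.7, 0.4, -0.3]
grip_width: 64.3
finger_force: 0.0
```

>>> step_arm --series "1 0.85 -0.95 0 0 0 0; 1 0.85 -0.95 0 0 0 0; 1 0.85 -0.95 0 0 0 0; 1 0.85 -0.95 0 0 0 0"

```text
time: 2.0
tool_pos: [275.4, -406.1, 187.4]
tcp_rot: [3.141, -0.0, 0.005]
contact_force: [-0.1, -1.6, -0.3]
grip_width: 32.4
finger_force: 0.0
```

>>> step_arm --series "1 0.85 -0.97 0 0 0 0; 1 0.85 -0.97 0 0 0 0; 1 0.85 -0.97 0 0 0 0"

```text
time: 2.3
tool_pos: [344.6, -326.7, 187.2]
tcp_rot: [-3.141, -0.001, 0.005]
contact_force: [-0.2, -0.4, -0.5]
grip_width: 8.7
finger_force: 0.0
```

>>> step_arm --series "1 0.85 -0.97 0 0 0 0; 1 0.85 -0.97 0 0 0 0; 1 0.85 -0.97 0 0 0 0"

```text
time: 2.6
tool_pos: [412.9, -249.5, 187.2]
tcp_rot: [-3.141, -0.001, 0.005]
contact_force: [-0.3, -0.5, 0.2]
grip_width: 0.7
finger_force: 0.0
```

>>> step_arm --series "1 0.85 -0.97 0 0 0 0; 1 0.85 -0.97 0 0 0 0; 1 0.85 -0.97 0 0 0 0"

```text
time: 2.9
tool_pos: [481.0, -172.2, 187.0]
tcp_rot: [-3.141, -0.001, 0.004]
contact_force: [-0.8, -0.1, -0.8]
grip_width: 0.4
finger_force: 0.0
```

>>> step_arm --series "1 0.85 -0.97 0 0 0 0; 1 0.85 -0.97 0 0 0 0; 1 0.85 -0.97 0 0 0 0"

```text
time: 3.2
tool_pos: [549.1, -94.9, 186.7]
tcp_rot: [-3.141, -0.001, 0.004]
contact_force: [-0.2, 0.2, -0.1]
grip_width: 0.6
finger_force: 0.0
```

>>> step_arm --series "1 0.85 -0.97 0 0 0 0; 1 0.85 -0.97 0 0 0 0; 1 0.85 -0.97 0 0 0 0"

```text
time: 3.5
tool_pos: [617.0, -17.5, 186.2]
tcp_rot: [-3.141, -0.001, 0.003]
contact_force: [-0.4, -0.6, 0.1]
grip_width: 0.3
finger_force: 0.0
```

>>> step_arm --series "1 0.85 -0.97 0 0 0 0; 1 0.85 -0.97 0 0 0 0; 1 0.85 -0.97 0 0 0 0; 1 0.85 -0.97 0 0 0 0"

```text
time: 3.9
tool_pos: [682.8, 57.1, 185.9]
tcp_rot: [3.14, 0.002, 0.001]
contact_force: [-0.0, 0.5, 0.3]
grip_width: 0.4
finger_force: 0.0
```

>>> step_arm --series "1 -0.05 0 0.5 0 0 0.055; 1 -0.05 0 1 0 0 0.055; 1 -0.05 0 1 0 0 0.055; 1 -0.05 0 1 0 0 0.055"

```text
time: 4.3
tool_pos: [677.4, 55.8, 106.3]
tcp_rot: [3.14, 0.002, -0.348]
contact_force: [0.2, -0.1, 0.7]
grip_width: 0.5
finger_force: 0.0
```

>>> step_arm --series "1 0 0 0.25 0 0 0; 1 0 0 0.5 0 0 0; 1 0 0 0.5 0 0 0"

```text
time: 4.6
tool_pos: [677.2, 57.0, 65.8]
tcp_rot: [3.14, 0.003, -0.346]
contact_force: [-0.5, 0.5, -0.3]
grip_width: 0.3
finger_force: 0.0
```

```bash
python3 - <<'E'
from h import *
np.set_printoptions(precision=3,suppress=True)
o=readout.get_obs(); print(o["tool_pos"],o["tcp_rot"])
p0=o["tool_pos"]; R0=np.array(cv2.Rodrigues(np.zeros(3))[0]); psi=o["tcp_rot"][2]
c,s=np.cos(psi),np.sin(psi); R0=np.array([[c,s],[s,-c]])  # columns tool x,y
hub=np.array([509,78])
for th in np.arange(-.2,-1.65,-.1):
    p=hub+166*np.array([np.cos(th),np.sin(th)]); d=R0.T@(p-p0[:2])/80
    print(round(th,2),p,d,(psi-(th-.15))/2/np.pi)
E
```

```text
[677.235  56.989  65.835] [ 3.14   0.003 -0.346]
-0.2 [671.691  45.021] [-0.015  0.164] 0.0007138771813408898
-0.3 [667.586  28.944] [0.005 0.371] 0.01662937149053044
-0.4 [661.896  13.357] [0.004 0.578] 0.03254486579971997
-0.5 [654.679  -1.585] [-0.017  0.784] 0.048460360108909514
-0.6 [646.006 -15.731] [-0.059  0.987] 0.06437585441809905
-0.7 [635.964 -28.94 ] [-0.122  1.185] 0.0802913487272886
-0.8 [624.653 -41.081] [-0.203  1.376] 0.09620684303647814
-0.9 [612.187 -52.032] [-0.304  1.558] 0.11212233734566764
-1.0 [598.69  -61.684] [-0.421  1.728] 0.1280378316548572
-1.1 [584.297 -69.94 ] [-0.556  1.886] 0.14395332596404672
-1.2 [569.151 -76.718] [-0.705  2.03 ] 0.1598688202732363
-1.3 [553.405 -81.951] [-0.868  2.158] 0.1757843145824258
-1.4 [537.215 -85.585] [-1.043  2.27 ] 0.19169980889161534
-1.5 [520.742 -87.584] [-1.229  2.363] 0.2076153032008049
-1.6 [504.153 -87.929] [-1.422  2.437] 0.2235307975099944
```

>>> step_arm --series "1 -0.01 0.16 0 0 0 0; 1 0 0.27 0 0 0 0.008; 1 0 0.37 0 0 0 0.016; 1 0 0.47 0 0 0 0.024; 1 0 0.58 0 0 0 0.032; 1 -0.01 0.68 0 0 0 0.04; 1 -0.02 0.78 0 0 0 0.048; 1 -0.04 0.88 0 0 0 0.056; 1 -0.06 0.98 0 0 0 0.064; 1 -0.06 0.98 0 0 0 0.064"

```text
time: 5.6
tool_pos: [648.0, -15.4, 69.4]
tcp_rot: [-3.14, -0.003, -0.749]
contact_force: [-0.2, -0.3, -0.0]
grip_width: 0.1
finger_force: 0.0
```

```bash
python3 - <<'E'
from h import *
np.set_printoptions(precision=3,suppress=True)
o=readout.get_obs(); print(o["tool_pos"],o["tcp_rot"])
p0=o["tool_pos"]; psi=o["tcp_rot"][2]
c,s=np.cos(psi),np.sin(psi); R0=np.array([[c,s],[s,-c]])
hub=np.array([509,78])
for th in np.arange(-.6,-1.65,-.1):
    p=hub+166*np.array([np.cos(th),np.sin(th)]); d=R0.T@(p-p0[:2])/80
    print(round(th,2),p,d,(psi-(th-.15))/2/np.pi)
k=vision.capture("top"); save(k,"push1",(150,100,350,260),4)
E
```

```text
[647.97  -15.4    69.387] [-3.14  -0.003 -0.749]
-0.6 [646.006 -15.731] [-0.015  0.02 ] 0.00013291733546079012
-0.7 [635.964 -28.94 ] [0.005 0.226] 0.01604841164465032
-0.8 [624.653 -41.081] [0.005 0.434] 0.03196390595383985
-0.9 [612.187 -52.032] [-0.016  0.64 ] 0.047879400263029365
-1.0 [598.69  -61.684] [-0.057  0.843] 0.06379489457221892
-1.1 [584.297 -69.94 ] [-0.119  1.041] 0.07971038888140843
-1.2 [569.151 -76.718] [-0.199  1.232] 0.09562588319059794
-1.3 [553.405 -81.951] [-0.299  1.414] 0.11154137749978749
-1.4 [537.215 -85.585] [-0.416  1.585] 0.12745687180897702
-1.5 [520.742 -87.584] [-0.55   1.744] 0.14337236611816656
-1.6 [504.153 -87.929] [-0.699  1.888] 0.15928786042735607
```

View pics/push1.png

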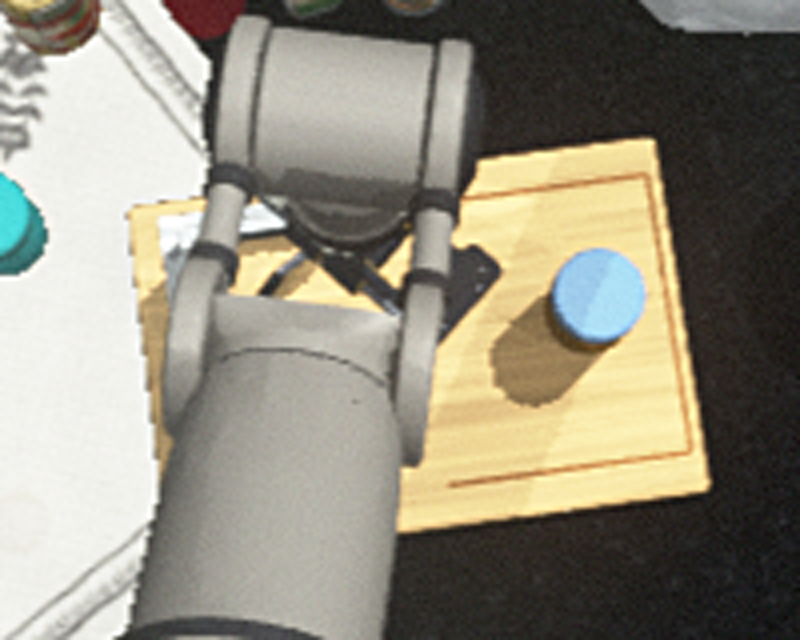

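The view is mostly blocked by the wrist, but the dark strip at about (222,167) full px looks close to where it was, and the force is about 0. I'll check with the scene camera.

```bash
python3 - <<'E'
from h import *
np.set_printoptions(precision=3,suppress=True)
k=vision.capture("scene"); save(k,"push1s",(180,130,330,250),5)
print(models.pinpoint(k,"clamp_knob")[:2], px(k,[660,16,94]), px(k,readout.get_obs()["tool_pos"]),readout.get_obs()["contact_force"])
E
```

```text
[{'position': [222.8, 182.5], 'p': 0.49}] [np.float64(224.68527211956058), np.float64(186.02690011700287)] [np.float64(233.33637289835053), np.float64(190.72874836546754)] [-0.564  0.635 -0.948]
```

View pics/push1s.png

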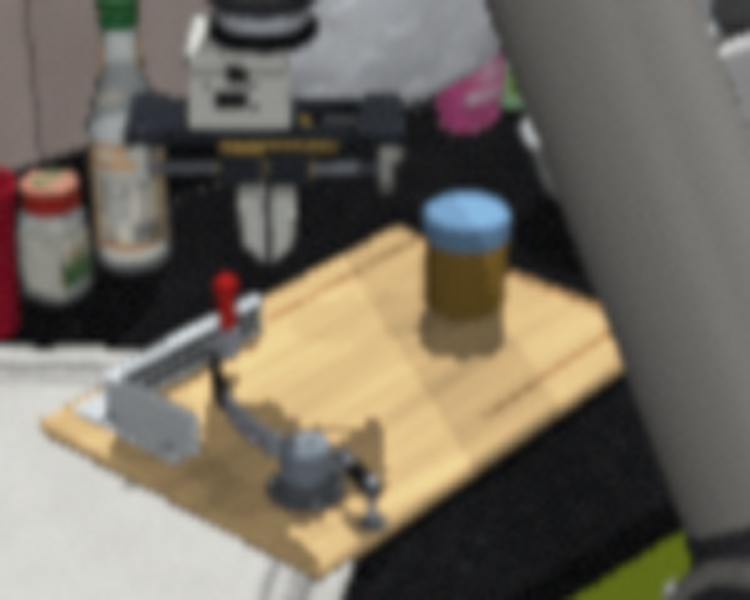

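The scene view shows the arm still shut, with the knob at (225,185), and the fingertips at (233.5,182), above where the TCP should project. I'll measure the fingertip by depth.

```bash
python3 - <<'E'
from h import *
np.set_printoptions(precision=1,suppress=True)
k=vision.capture("scene"); f,R,t=cam(k); print("cam",-R.T@t,f)
for p in[(233,170),(234,175),(234,178),(234,180),(234,182),(234,184),(225,186),(225,188),(225,190),(274,172),(275,190)]: print(p,k["frame"][p[1],p[0]],dep(k,p))
print(readout.get_obs()["tool_pos"],[px(k,x) for x in([648,-15,69],[648,-15,88],[615,-180,98],[660,16,94],[509,78,56])])
E
```

```text
cam [-290.3  761.4  746.6] 383.91456804823537
(233, 170) [91 92 89] [641.7  -9.4 155.6]
(234, 175) [123 125 120] [639.5 -11.4 136.2]
(234, 178) [116 117 113] [638.4 -10.2 125.2]
(234, 180) [113 114 110] [638.8 -10.3 117. ]
(234, 182) [69 70 68] [ 786.  -132.3    8.1]
(234, 184) [20 21 23] [ 777.7 -125.     4.7]
(225, 186) [163  34  32] [657.3  16.7  95.4]
(225, 188) [124  23  22] [656.7  17.5  87.9]
(225, 190) [122  29  27] [658.1  16.8  78.9]
(274, 172) [137 184 223] [ 608.2 -181.7  102. ]
(275, 190) [80 62 27] [ 586.8 -167.9   38.3]
[648.1 -13.3  68. ] [[np.float64(233.6656617746603), np.float64(190.48224336543797)], [np.float64(233.53913972490025), np.float64(185.87256236120209)], [np.float64(272.3638947416368), np.float64(172.5041642477477)], [np.float64(224.68527211956058), np.float64(186.02690011700287)], [np.float64(239.63352058684066), np.float64(218.5529624858988)]]
```

```bash
python3 - <<'E'
from h import *
np.set_printoptions(precision=3,suppress=True)
k=vision.capture("scene")
print("start tip px*1.5",np.array(px(k,[207,-483,187]))*1.5,np.array(px(k,[207,-483,230]))*1.5)
o=readout.get_obs(); 
for x in o: print(x,o[x])
E
```

```text
start tip px*1.5 [627.977 242.317] [632.081 225.048]
time 5.85
joint_positions [-0.138  0.669  1.314 -0.     1.158  2.179]
dq [ 0.005  0.006  0.005 -0.001 -0.002  0.005]
tau [ -0.264 -57.934 -23.223  -0.03   -0.09   -0.016]
tool_pos [648.004 -13.103  67.702]
tcp_rot [-3.141 -0.001 -0.747]
contact_force [-0.537  0.005 -0.45 ]
moment [0.131 0.001 0.027]
finger_force 0.0
grip_width 0.43538083890911694
```

The fingertips really end about 42 mm above the reported TCP: depth gives z≈110 where 68 is reported. They passed over the 94 mm knob without touching. The lateral position agrees, so I'll retreat, go that much lower, and verify by depth.

>>> step_arm --series "1 -0.34 -0.91 0 0 0 -0.064; 1 -0.34 -0.91 0 0 0 -0.064; 1 -0.34 -0.91 0 0 0 -0.064; 1 -0.34 -0.91 0 0 0 -0.064; 1 -0.34 -0.91 0.3 0 0 -0.064; 1 -0.34 -0.91 0.5 0 0 -0.064; 1 -0.34 -0.91 0.5 0 0 -0.064"

```text
time: 6.55
tool_pos: [675.1, 58.3, 24.5]
tcp_rot: [3.14, 0.005, -0.348]
contact_force: [0.6, 0.3, 0.4]
grip_width: 0.4
finger_force: 0.0
```

```bash
cat >> h.py <<'E'
def tip(k):
    "lowest visible finger point (z by depth) near the TCP's column"
    o=readout.get_obs(); T=np.array(o["tool_pos"]); best=None
    u,v=px(k,T+[0,0,42])
    for r in range(int(v)-16,int(v)+18):
        q=dep(k,(u,r))
        if q is not None and np.hypot(*(q[:2]-T[:2]))<22: best=(r,q.round(1))
    return T.round(1),o["tcp_rot"],best
E
python3 - <<'E'
from h import *
k=vision.capture("scene"); print(tip(k),readout.get_obs()["contact_force"])
save(k,"low",(180,130,330,250),5)
E
```

```text
(array([676.3,  58.3,  26.2]), array([ 3.14060270e+00,  2.34820830e-03, -3.47785115e-01]), (208, array([666.8,  68.7,  21. ]))) [0.09487758 0.73400503 0.14097604]
```

View pics/low.png

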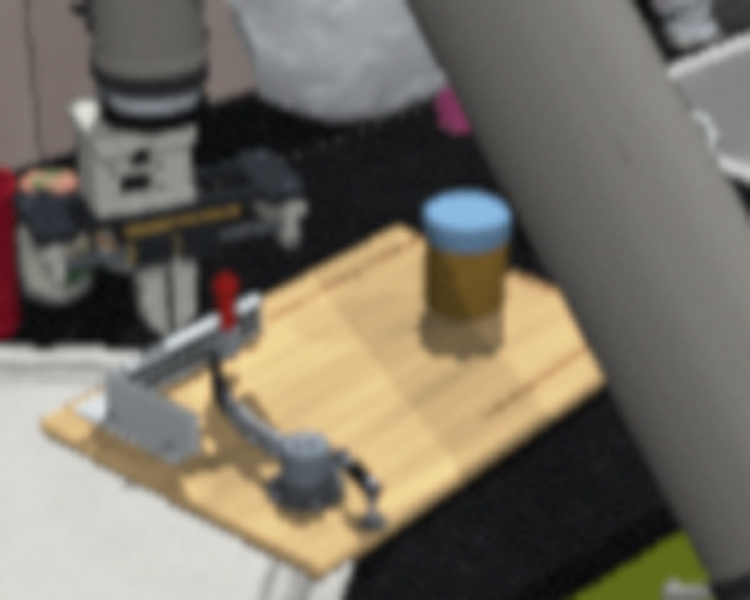

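The fingertips now sit just left of the knob at (213.6,197), below its top and above the wall. Pushing along the arc.

>>> step_arm --series "1 -0.01 0.16 0 0 0 0; 1 0 0.27 0 0 0 0.008; 1 0 0.37 0 0 0 0.016; 1 0 0.47 0 0 0 0.024; 1 0 0.58 0 0 0 0.032; 1 -0.01 0.68 0 0 0 0.04; 1 -0.02 0.78 0 0 0 0.048; 1 -0.04 0.88 0 0 0 0.056; 1 -0.06 0.98 0 0 0 0.064; 1 -0.06 0.98 0 0 0 0.064"

```text
time: 7.6
tool_pos: [647.8, -14.8, 28.9]
tcp_rot: [-3.138, -0.004, -0.75]
contact_force: [5.6, 1.7, -2.0]
grip_width: 0.1
finger_force: 2.3
```

```bash
python3 - <<'E'
from h import *
k=vision.capture("scene"); o=readout.get_obs(); print(o["contact_force"],o["tool_pos"])
print([(q["p"],q["position"],at_z(k,q["position"],94)) for q in models.pinpoint(k,"clamp_knob")[:1]])
E
```

```text
[ 6.12558661  1.76207402 -2.52509525] [648.03538782 -14.46114601  28.94464314]
[(0.69, [241.4, 181.5], array([645.51536404, -50.6293959 ,  94.        ]))]
```

Contact is made, but the reaction is mostly +x, so I'll bias the path about 8 mm inward and continue past centre.

>>> step_arm --series "1 -0.06 0.1 0.05 0 0 0.008; 1 -0.09 0.22 0.05 0 0 0.016; 1 -0.09 0.33 0.05 0 0 0.024; 1 -0.1 0.43 0.05 0 0 0.032; 1 -0.11 0.53 0.05 0 0 0.04; 1 -0.12 0.63 0.05 0 0 0.048; 1 -0.14 0.73 0.05 0 0 0.056; 1 -0.16 0.82 0.05 0 0 0.064; 1 -0.19 0.91 0.05 0 0 0.072; 1 -0.21 1 0.05 0 0 0.08; 1 -0.21 1 0.05 0 0 0.08"

```text
time: 8.8
tool_pos: [579.0, -61.6, 24.2]
tcp_rot: [-3.141, -0.001, -1.251]
contact_force: [0.4, 0.7, -0.2]
grip_width: 0.1
finger_force: 0.0
```

```bash
python3 - <<'E'
from h import *
k=vision.capture("scene"); o=readout.get_obs(); print(o["contact_force"],o["tool_pos"],o["tcp_rot"])
print([(q["p"],q["position"],at_z(k,q["position"],94)) for q in models.pinpoint(k,"clamp_knob")[:1]])
save(k,"open",(180,130,330,250),5)
E
```

```text
[ 0.406576    0.078712   -0.04633315] [579.50993506 -61.29315122  24.12100598] [-3.14071148e+00 -8.78488688e-04 -1.24962704e+00]
[(0.51, [273.8, 185.8], array([ 542.31429035, -113.80177521,   94.        ]))]
```

View pics/open.png

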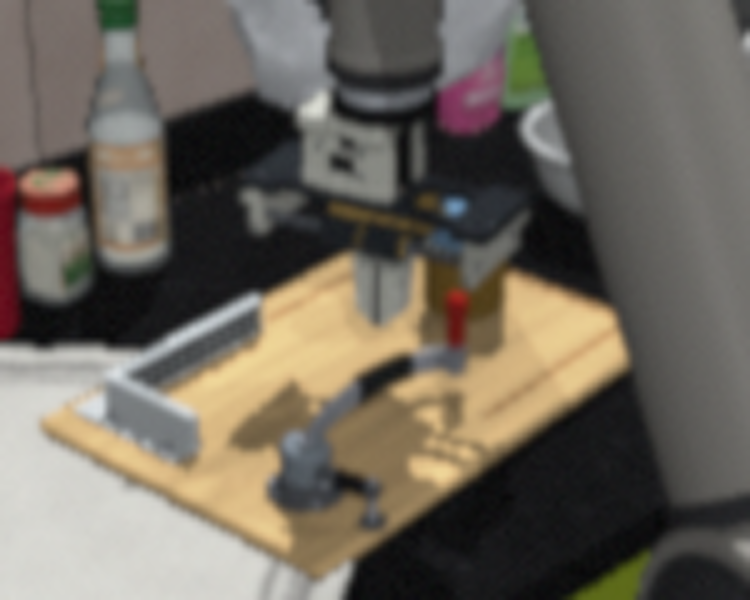

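The arm has gone over centre: the knob is at about (271,189) and swinging open. Now raise, square the yaw to 0, open the jaws and go above the jar.

>>> step_arm --series "1 0 0 -0.5 0 0 0; 1 0 0 -1 0 0 0; -1 0 0 -1 0 0 -0.199; -1 0 0 -1 0 0 -0.199; -1 0 0 -1 0 0 -0.199; -1 0 0 -1 0 0 -0.199; -1 0 0 -1 0 0 -0.199; -1 0 0 -1 0 0 -0.199; -1 0 0 -1 0 0 -0.199; -1 0 0 -1 0 0 -0.199; -1 0 0 -1 0 0 -0.199; -1 0 0 -1 0 0 -0.199"

```text
time: 10.1
tool_pos: [579.7, -60.5, 103.4]
tcp_rot: [3.141, -0.001, 0.002]
contact_force: [0.0, 0.6, 0.4]
grip_width: 75.8
finger_force: 0.0
```

```bash
python3 - <<'E'
from h import *
np.set_printoptions(precision=3,suppress=True)
k=vision.capture("scene"); o=readout.get_obs(); print(o["tool_pos"],o["tcp_rot"])
print("knob",[(q["p"],q["position"],at_z(k,q["position"],94)) for q in models.pinpoint(k,"clamp_knob")[:1]])
print("jar",[(q["p"],q["position"],at_z(k,q["position"],18)) for q in models.pinpoint(k,"jar")[:2]])
E
```

```text
[579.691 -60.505 103.397] [ 3.141 -0.001 -0.   ]
knob [(0.9, [279.4, 194.9], array([483.47 , -81.136,  94.   ]))]
jar [(0.73, [168.1, 231.4], array([654.458, 262.833,  18.   ])), (0.65, [270.3, 187.1], array([ 641.099, -197.813,   18.   ]))]
```

>>> step_arm --series "-1 0.22 0.75 0 0 0 0; -1 0.22 0.75 0 0 0 0; -1 0.22 0.75 0 0 0 0"

```text
time: 10.55
tool_pos: [597.3, -122.5, 102.9]
tcp_rot: [3.141, -0.0, -0.003]
contact_force: [0.6, 0.8, -0.2]
grip_width: 91.8
finger_force: 0.0
```

>>> step_arm --series "-1 0.22 0.75 0 0 0 0; -1 0.22 0.75 0 0 0 0; -1 0.22 0.75 0 0 0 0; -1 0.22 0.75 0.3 0 0 0; -1 0.22 0.75 0.5 0 0 0; -1 0.22 0.75 0.5 0 0 0"

```text
time: 11.15
tool_pos: [612.5, -177.8, 60.7]
tcp_rot: [-3.139, 0.005, 0.001]
contact_force: [0.5, -0.1, -0.5]
grip_width: 91.3
finger_force: 0.0
```

```bash
python3 - <<'E'
from h import *
np.set_printoptions(precision=1,suppress=True)
k=vision.capture("scene"); o=readout.get_obs(); T=o["tool_pos"]; print(T,o["contact_force"])
print(px(k,[615,-180,98]))
save(k,"jar",(220,120,340,216),6)
E
```

```text
[ 613.6 -178.4   62.3] [ 0.2 -0.6 -0.4]
[np.float64(272.3638947416368), np.float64(172.5041642477477)]
```

View pics/jar.png

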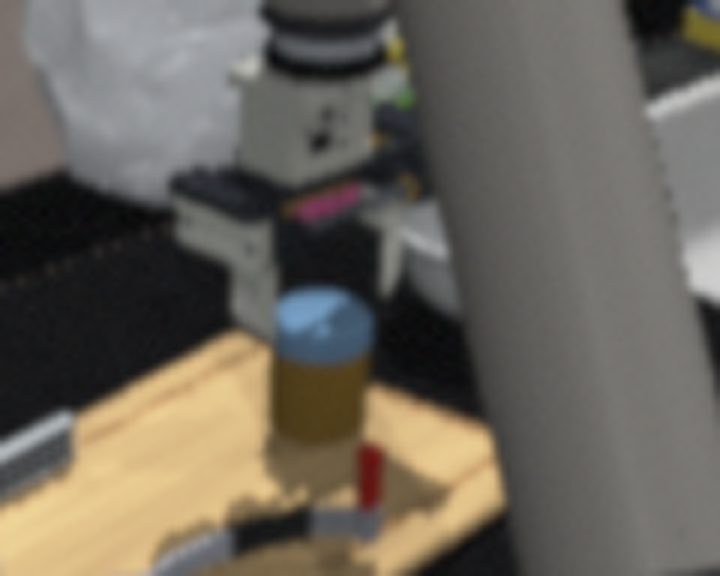

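The fingers straddle the lid, with the tips just above lid height. Descend 48 mm and close.

>>> step_arm --series "-1 0.02 0.02 0.2 0 0 0; -1 0.02 0.02 0.4 0 0 0; -1 0.02 0.02 0.6 0 0 0; -1 0.02 0.02 0.6 0 0 0; 1 0.02 0.02 0.6 0 0 0; 1 0.02 0.02 0.6 0 0 0; 1 0.02 0.02 0.6 0 0 0; 1 0.02 0.02 0.6 0 0 0; 1 0.02 0.02 0.6 0 0 0; 1 0.02 0.02 0.6 0 0 0; 1 0.02 0.02 0.6 0 0 0; 1 0.02 0.02 0.6 0 0 0"

```text
time: 12.4
tool_pos: [616.7, -182.3, 15.9]
tcp_rot: [3.141, -0.001, 0.0]
contact_force: [0.4, 1.1, 5.1]
grip_width: 65.6
finger_force: 30.0
```

Gripped at 65.6 mm. Lift 6 mm and carry along the board to just short of the corner.

>>> step_arm --series "1 0 0 -0.04 0 0 0; 1 0 0 -0.08 0 0 0; 1 0.03 -0.3 -0.08 0 0 0; 1 0.06 -0.6 -0.08 0 0 0; 1 0.06 -0.76 -0.08 0 0 0; 1 0.06 -0.76 -0.08 0 0 0"

```text
time: 13.0
tool_pos: [620.6, -119.7, 21.2]
tcp_rot: [-3.141, 0.001, 0.002]
contact_force: [0.3, 0.6, -1.8]
grip_width: 65.3
finger_force: 30.0
```

>>> step_arm --series "1 0.03 -0.38 0 0 0 0; 1 0.06 -0.76 0 0 0 0; 1 0.06 -0.76 0 0 0 0"

```text
time: 13.3
tool_pos: [625.7, -58.1, 21.3]
tcp_rot: [-3.141, 0.001, 0.003]
contact_force: [0.3, 0.0, -2.9]
grip_width: 65.3
finger_force: 30.0
```

>>> step_arm --series "1 0.03 -0.38 0 0 0 0; 1 0.06 -0.76 0 0 0 0; 1 0.06 -0.76 0 0 0 0"

```text
time: 13.6
tool_pos: [630.7, 2.4, 21.4]
tcp_rot: [-3.141, 0.0, 0.003]
contact_force: [0.7, -0.4, -2.4]
grip_width: 65.6
finger_force: 30.0
```

>>> step_arm --series "1 0.02 -0.2 0 0 0 0; 1 0.03 -0.4 0 0 0 0; 1 0.05 -0.6 0 0 0 0; 1 0.05 -0.7 0 0 0 0; 1 0.05 -0.7 0 0 0 0; 1 0.05 -0.7 0 0 0 0"

```text
time: 14.2
tool_pos: [634.6, 56.2, 21.5]
tcp_rot: [3.141, 0.0, 0.001]
contact_force: [0.6, 0.2, -2.4]
grip_width: 65.6
finger_force: 30.0
```

```bash
python3 - <<'E'
from h import *
np.set_printoptions(precision=1,suppress=True)
for i in range(2):
    k=vision.capture("scene"); o=readout.get_obs(); print(o["tool_pos"],o["tcp_rot"],o["contact_force"],o["grip_width"])
im=k["frame"]
save(k,"seat",(160,130,300,240),5)
E
```

```text
[634.6  55.8  21.5] [3.1 0.  0. ] [-0.7 -0.8 -3.2] 65.42143011267063
[634.6  55.7  21.5] [ 3.1  0.  -0. ] [-0.1 -0.8 -2.9] 65.47239313195914
```

View pics/seat.png

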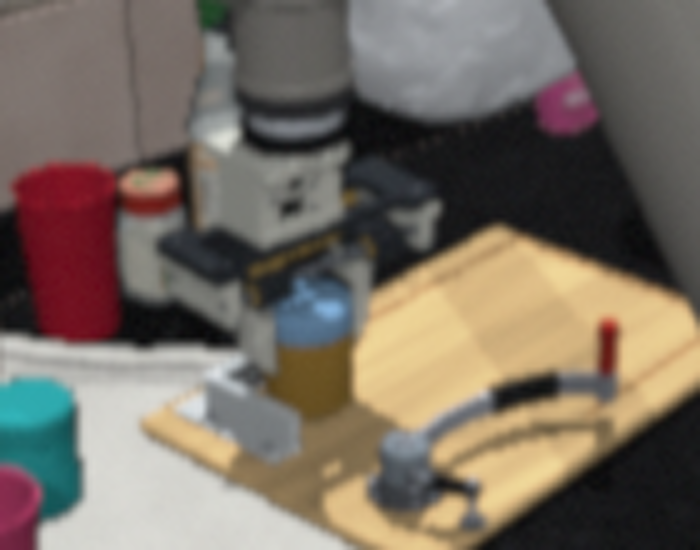

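The jar hangs upright, slightly short of both walls. Lower 5 mm, then ease it towards the +y wall.

>>> step_arm --series "1 0 0 0.03 0 0 0; 1 0 0 0.06 0 0 0; 1 0 0 0.065 0 0 0; 1 0 -0.03 0.065 0 0 0; 1 0 -0.06 0.065 0 0 0; 1 -0.01 -0.09 0.065 0 0 0; 1 -0.01 -0.12 0.065 0 0 0; 1 -0.01 -0.12 0.065 0 0 0"

```text
time: 15.1
tool_pos: [633.8, 66.3, 16.3]
tcp_rot: [-3.142, -0.0, 0.001]
contact_force: [-0.8, 0.3, -3.2]
grip_width: 65.4
finger_force: 30.0
```

>>> step_arm --series "1 0 -0.015 0 0 0 0; 1 0 -0.03 0 0 0 0; 1 0 -0.045 0 0 0 0; 1 0 -0.045 0 0 0 0"

```text
time: 15.5
tool_pos: [633.8, 68.8, 16.3]
tcp_rot: [3.14, -0.0, 0.0]
contact_force: [0.0, -2.9, -1.5]
grip_width: 65.4
finger_force: 30.0
```

>>> step_arm --series "1 0.015 0 0 0 0 0; 1 0.03 0 0 0 0 0; 1 0.045 0 0 0 0 0; 1 0.045 0 0 0 0 0"

```text
time: 15.9
tool_pos: [637.2, 69.1, 16.6]
tcp_rot: [3.141, 0.0, -0.0]
contact_force: [-0.7, -3.5, -1.4]
grip_width: 65.7
finger_force: 30.0
```

>>> step_arm --series "1 0.015 0 0 0 0 0; 1 0.03 0 0 0 0 0; 1 0.045 0 0 0 0 0; 1 0.06 0 0 0 0 0; 1 0.06 0 0 0 0 0"

```text
time: 16.4
tool_pos: [641.3, 69.4, 17.3]
tcp_rot: [3.141, 0.002, 0.0]
contact_force: [-6.9, -2.6, 8.9]
grip_width: 65.3
finger_force: 30.0
```

Both walls are felt, at TCP (641,69), which agrees with the camera estimate of the seat. Settle it down and release.

>>> step_arm --series "1 -0.005 0 0.01 0 0 0; 1 -0.005 0 0.01 0 0 0; -1 -0.005 0 0.01 0 0 0; -1 -0.005 0 0.01 0 0 0; -1 -0.005 0 0.01 0 0 0; -1 -0.005 0 0.01 0 0 0; -1 -0.005 0 0.01 0 0 0; -1 -0.005 0 -0.3 0 0 0; -1 -0.005 0 -0.6 0 0 0; -1 -0.005 0 -1 0 0 0; -1 -0.005 0 -1 0 0 0"

```text
time: 17.5
tool_pos: [644.8, 69.6, 101.3]
tcp_rot: [3.142, -0.009, 0.0]
contact_force: [1.3, 0.4, -0.0]
grip_width: 91.7
finger_force: 0.0
```

```bash
python3 - <<'E'
from h import *
np.set_printoptions(precision=1,suppress=True)
k=vision.capture("scene"); o=readout.get_obs(); print(o["tool_pos"],o["tcp_rot"],o["contact_force"],o["grip_width"])
print("knob",[(q["p"],at_z(k,q["position"],94)) for q in models.pinpoint(k,"clamp_knob")[:1]])
print("jar",[(q["p"],q["position"],at_z(k,q["position"],18)) for q in models.pinpoint(k,"jar")[:2]])
f,R,t=cam(k); vv,uu=np.mgrid[150:240,180:260]; d=k["depth"][150:240,180:260]
Q=(np.stack([(uu-k["cx"])/f*d,(vv-k["cy"])/f*d,d],-1)-t)@R; rgb=k["frame"][150:240,180:260].astype(int)
m=(rgb[...,2]>rgb[...,0]+40)&(abs(Q[...,2]-98)<4)&(abs(Q[...,0]-640)<60)
print("lid",m.sum(),Q[m].mean(0),Q[m].min(0),Q[m].max(0))
a=Q[m]; A=np.c_[a[:,:2]-a[:,:2].mean(0),np.ones(len(a))]; print("tilt",np.linalg.lstsq(A,a[:,2],rcond=None)[0].round(3)*100)
E
```

```text
[643.5  69.5  98.8] [ 3.1 -0.   0. ] [-0.  -0.5  0.5] 91.82805002169951
knob [(0.83, array([478.7, -76.2,  94. ]))]
jar [(0.89, [218.1, 211.3], array([640.3,  65.8,  18. ])), (0.43, [253.1, 209.8], array([563.1, -32.4,  18. ]))]
lid 103 [629.8  72.   99.9] [601.3  39.   94.5] [665.2 101.6 102. ]
tilt [   3.8   -4.1 9988.2]
```

The jar stands at the seat with no tilt and the arm is still open. Shut the fingers and go round behind the knob at a safe height.

>>> step_arm --series "1 -0.4 0.3 0 0 0 0; 1 -0.85 0.6 0 0 0 0; 1 -0.85 0.6 0 0 0 0; 1 -0.85 0.6 0 0 0 0"

```text
time: 18.05
tool_pos: [573.0, 21.1, 95.5]
tcp_rot: [-3.141, 0.002, -0.001]
contact_force: [-0.2, 0.7, 0.8]
grip_width: 64.8
finger_force: 0.0
```

>>> step_arm --series "1 -0.4 0.3 0 0 0 0; 1 -0.85 0.6 0 0 0 0; 1 -0.85 0.6 0 0 0 0; 1 -0.85 0.6 0 0 0 0"

```text
time: 18.45
tool_pos: [506.7, -26.7, 96.3]
tcp_rot: [-3.142, -0.001, -0.001]
contact_force: [1.2, -0.2, 0.2]
grip_width: 32.4
finger_force: 0.0
```

>>> step_arm --series "1 -0.4 0.3 0 0 0 0; 1 -0.85 0.6 0 0 0 0; 1 -0.85 0.6 0 0 0 0; 1 -0.85 0.6 0 0 0 -0.19; 1 -0.85 0.6 0 0 0 -0.19; 1 -0.85 0.6 0 0 0 -0.19; 1 -0.85 0.6 0 0 0 -0.19; 1 -0.85 0.6 0 0 0 -0.19; 1 -0.85 0.6 0 0 0 -0.19; 1 -0.85 0.6 0 0 0 -0.19; 1 -0.85 0.6 0 0 0 -0.19; 1 -0.85 0.6 0 0 0 -0.19"

```text
time: 19.65
tool_pos: [439.9, -74.2, 96.4]
tcp_rot: [3.14, -0.0, 1.196]
contact_force: [1.7, -0.6, 0.2]
grip_width: 0.5
finger_force: 0.0
```

```bash
python3 - <<'E'
from h import *
np.set_printoptions(precision=3,suppress=True)
k=vision.capture("scene"); o=readout.get_obs(); print(o["tool_pos"],o["tcp_rot"],o["grip_width"])
print("knob",[(q["p"],at_z(k,q["position"],94)) for q in models.pinpoint(k,"clamp_knob")[:1]])
p0=o["tool_pos"]; psi=o["tcp_rot"][2]
c,s=np.cos(psi),np.sin(psi); R0=np.array([[c,s],[s,-c]]); hub=np.array([509,78])
for th in np.arange(-2.05,-.95,.1):
    p=hub+164*np.array([np.cos(th),np.sin(th)]); print(round(th,2),p,R0.T@(p-p0[:2])/80,(psi-(th+.15+np.pi))/2/np.pi)
E
```

```text
[439.539 -74.233  96.327] [ 3.14  -0.     1.192] 0.27935718118394687
knob [(0.66, array([499.76 , -89.173,  94.   ]))]
-2.05 [433.384 -67.527] [ 0.049 -0.102] -0.007914128807738284
-1.95 [448.29  -74.349] [0.039 0.102] -0.023829623116927833
-1.85 [463.803 -79.649] [0.049 0.307] -0.03974511742611738
-1.75 [479.768 -83.374] [0.08  0.509] -0.05566061173530693
-1.65 [496.024 -85.486] [0.131 0.708] -0.07157610604449648
-1.55 [512.41  -85.965] [0.201 0.901] -0.08749160035368603
-1.45 [528.762 -84.805] [0.29  1.085] -0.10340709466287558
-1.35 [544.917 -82.019] [0.397 1.26 ] -0.11932258897206512
-1.25 [560.713 -77.633] [0.521 1.423] -0.13523808328125467
-1.15 [575.992 -71.693] [0.66  1.573] -0.15115357759044423
-1.05 [590.602 -64.257] [0.814 1.708] -0.16706907189963377
```

>>> step_arm --series "1 0 0 0.45 0 0 0; 1 0 0 0.9 0 0 0; 1 0 0 0.9 0 0 0; 1 0 0 0.9 0 0 0"

```text
time: 20.15
tool_pos: [438.2, -74.5, 24.6]
tcp_rot: [-3.141, 0.0, 1.192]
contact_force: [0.6, -0.1, -0.0]
grip_width: 0.2
finger_force: 0.0
```

>>> step_arm --series "1 0 0.1 0 0 0 -0.024; 1 0 0.2 0 0 0 -0.032; 1 0 0.31 0 0 0 -0.04; 1 0.01 0.41 0 0 0 -0.048; 1 0.03 0.51 0 0 0 -0.056; 1 0.05 0.61 0 0 0 -0.064; 1 0.08 0.71 0 0 0 -0.072; 1 0.11 0.81 0 0 0 -0.08; 1 0.15 0.9 0 0 0 -0.088; 1 0.15 0.9 0 0 0 -0.088"

```text
time: 21.15
tool_pos: [510.2, -89.9, 26.2]
tcp_rot: [3.14, 0.001, 1.747]
contact_force: [-4.2, 0.8, 2.5]
grip_width: 0.6
finger_force: 1.8
```

```bash
python3 - <<'E'
from h import *
np.set_printoptions(precision=3,suppress=True)
k=vision.capture("scene"); o=readout.get_obs(); print(o["tool_pos"],o["tcp_rot"],o["contact_force"])
print("knob",[(q["p"],at_z(k,q["position"],94)) for q in models.pinpoint(k,"clamp_knob")[:1]])
p0=o["tool_pos"]; psi=o["tcp_rot"][2]
c,s=np.cos(psi),np.sin(psi); R0=np.array([[c,s],[s,-c]]); hub=np.array([509,78])
for th in np.arange(-1.65,-.85,.1):
    p=hub+160*np.array([np.cos(th),np.sin(th)]); print(round(th,2),p,R0.T@(p-p0[:2])/80,(psi-(th+.15+np.pi))/2/np.pi)
E
```

```text
[509.799 -89.988  25.974] [3.14  0.001 1.745] [-3.512  0.927  3.393]
knob [(0.5, array([ 570.726, -104.236,   94.   ]))]
-1.65 [496.341 -81.498] [ 0.134 -0.147] 0.016516026996924046
-1.55 [512.327 -81.965] [0.093 0.049] 0.0006005326877344991
-1.45 [528.28  -80.834] [0.073 0.247] -0.015314961621455049
-1.35 [544.041 -78.116] [0.072 0.447] -0.031230455930644597
-1.25 [559.452 -73.838] [0.091 0.646] -0.047145950239834145
-1.15 [574.358 -68.042] [0.13  0.842] -0.0630614445490237
-1.05 [588.611 -60.788] [0.188 1.034] -0.07897693885821325
-0.95 [602.069 -52.146] [0.266 1.218] -0.09489243316740278
```

Contact is good and the force is tangential. Continue past centre.

>>> step_arm --series "1 0.03 0.1 0 0 0 -0.004; 1 0.05 0.2 0 0 0 -0.012; 1 0.06 0.3 0 0 0 -0.02; 1 0.06 0.4 0 0 0 -0.028; 1 0.07 0.5 0 0 0 -0.036; 1 0.08 0.6 0 0 0 -0.044; 1 0.1 0.7 0 0 0 -0.052; 1 0.12 0.8 0 0 0 -0.06; 1 0.15 0.9 0 0 0 -0.068; 1 0.18 1 0 0 0 -0.076; 1 0.18 1 0 0 0 -0.076; 1 0.18 1 0 0 0 -0.076; 1 0.18 1 0 0 0 -0.076; 1 0.18 1 0 0 0 -0.076"

```text
time: 22.65
tool_pos: [585.2, -62.0, 24.5]
tcp_rot: [3.142, 0.0, 2.223]
contact_force: [-0.3, 0.0, -0.0]
grip_width: 0.3
finger_force: 0.0
```

```bash
python3 - <<'E'
from h import *
np.set_printoptions(precision=3,suppress=True)
k=vision.capture("scene"); o=readout.get_obs(); print(o["tool_pos"],o["tcp_rot"],o["contact_force"])
print("knob",[(q["p"],at_z(k,q["position"],94)) for q in models.pinpoint(k,"clamp_knob")[:1]])
for q in models.pinpoint(k,"jar")[:2]: print("jar",q["p"],at_z(k,q["position"],18))
save(k,"end",(160,130,300,240),5)
E
```

```text
[585.259 -61.956  24.43 ] [3.142 0.    2.224] [-0.361  0.185 -0.051]
knob [(0.6, array([658.935, -16.716,  94.   ]))]
jar 0.91 [640.392  51.093  18.   ]
jar 0.63 [657.082 258.145  18.   ]
```

View pics/end.png

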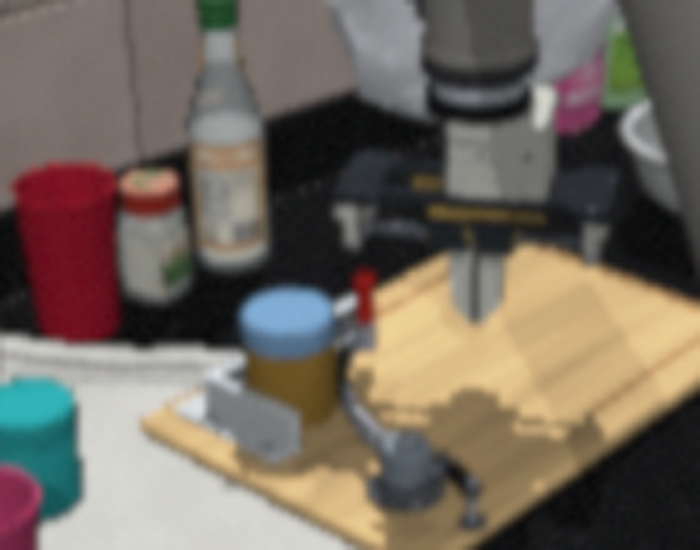

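The arm has sprung shut on the upright jar: knob at (233,185), jar in the corner. Raise, clear the top view and measure the fit.

>>> step_arm --series "1 0 0 -0.5 0 0 0; 1 0 0 -1 0 0 0; 1 0 0 -1 0 0 0"

```text
time: 23.1
tool_pos: [588.9, -62.6, 110.1]
tcp_rot: [3.135, 0.008, 2.224]
contact_force: [-0.0, -0.4, 0.2]
grip_width: 0.0
finger_force: 0.0
```

>>> step_arm --series "1 0.9 -0.9 0 0 0 0; 1 0.9 -0.9 0 0 0 0; 1 0.9 -0.9 0 0 0 0; 1 0.9 -0.9 0 0 0 0"

```text
time: 23.5
tool_pos: [483.7, -48.2, 104.4]
tcp_rot: [3.142, 0.0, 2.224]
contact_force: [1.3, -0.0, -0.4]
grip_width: 0.4
finger_force: 0.0
```

>>> step_arm --series "1 -0.95 -0.75 0 0 0 0; 1 -0.95 -0.75 0 0 0 0; 1 -0.95 -0.75 0 0 0 0; 1 -0.95 -0.75 0 0 0 0"

```text
time: 23.9
tool_pos: [484.2, -146.5, 104.2]
tcp_rot: [3.141, 0.001, 2.222]
contact_force: [0.2, 0.8, 0.5]
grip_width: 0.5
finger_force: 0.0
```

>>> step_arm --series "1 -0.95 -0.75 0 0 0 0; 1 -0.95 -0.75 0 0 0 0; 1 -0.95 -0.75 0 0 0 0; 1 -0.95 -0.75 0 0 0 0"

```text
time: 24.3
tool_pos: [482.1, -241.7, 104.0]
tcp_rot: [3.141, -0.001, 2.224]
contact_force: [0.3, 0.9, -0.5]
grip_width: 0.1
finger_force: 0.0
```

```bash
python3 - <<'E'
from h import *
np.set_printoptions(precision=2,suppress=True)
y=.117; Rb=np.array([[np.cos(y),-np.sin(y)],[np.sin(y),np.cos(y)]])
c=vision.capture("top"); save(c,"final",(160,110,340,250),4)
f,R,t=cam(c); vv,uu=np.mgrid[0:384,0:512]; d=c["depth"]
Q=(np.stack([(uu-c["cx"])/f*d,(vv-c["cy"])/f*d,d],-1)-t)@R
q=Q[130:200,180:250].reshape(-1,3); L=q[(q[:,2]>93)&(q[:,2]<104)&(q[:,1]>30)]
ctr=L[:,:2].mean(0); print("lid",len(L),L.mean(0),(L.max(0)-L.min(0)),"board frame",ctr@Rb)
A=np.c_[L[:,:2]-ctr,np.ones(len(L))]; print("tilt",np.linalg.lstsq(A,L[:,2],rcond=None)[0])
W=q[(q[:,2]>42)&(q[:,2]<53)]; B=W[:,:2]@Rb; print("xwall mid",np.median(B[(B[:,0]>670)&(B[:,1]<-30),0]))
for n,z in(("clamp_knob",94),("jar",18),("corner_seat",18)): print(n,[(p["p"],at_z(c,p["position"],z)) for p in models.pinpoint(c,n)[:2]])
E
```

```text
lid 420 [635.38  71.06  98.5 ] [65.11 64.36 10.62] board frame [639.33  -3.6 ]
tilt [ 0.   0.  98.5]
xwall mid 681.3709050058112
clamp_knob [(0.64, array([641.42,  -5.74,  94.  ]))]
jar [(0.91, array([678.01, 243.3 ,  18.  ])), (0.74, array([633.57,  65.98,  18.  ]))]
corner_seat [(0.81, array([631.22,  68.95,  18.  ]))]
```

View pics/final.png

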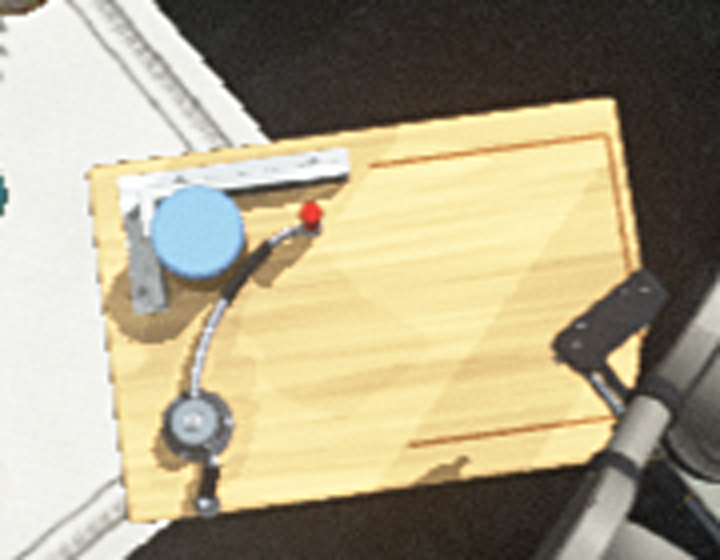

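The top view shows the lid at about (209,168) snug in the corner and the knob at (238,163). Depth puts the lid about 5 mm short in x, so before handing in I'll compare the wall edge, lid and arm angle from colour edges.

```bash
python3 - <<'E'
from h import *
np.set_printoptions(precision=1,suppress=True)
y=.117; Rb=np.array([[np.cos(y),-np.sin(y)],[np.sin(y),np.cos(y)]])
c=vision.capture("top"); F=c["frame"].astype(int); hsv=cv2.cvtColor(c["frame"],cv2.COLOR_RGB2HSV)
f,R,t=cam(c); print("cam",-R.T@t)
def cen(m): v,u=np.nonzero(m); return u.mean(),v.mean(),len(u)
m=cv2.inRange(hsv,(95,70,80),(115,255,255)); m[:,:190]=0; m[:,230:]=0; m[:140]=0; m[200:]=0
u,v,n=cen(m); vv,uu=np.nonzero(m); E=[(at_z(c,p,98)[:2]@Rb) for p in zip(uu,vv)]
print("lid",u,v,n,at_z(c,(u,v),98)[:2]@Rb,np.min(E,0),np.max(E,0))
m=((hsv[...,0]<7)|(hsv[...,0]>173))&(hsv[...,1]>140)&(hsv[...,2]>80); m[:,:225]=0; m[:,250:]=0; m[:150]=0; m[180:]=0
u,v,n=cen(m); k=at_z(c,(u,v),94)[:2]; k0=at_z(c,(228.22,159.11),94)[:2]
m=(hsv[...,1]<60); m[:,:198]=0; m[:,220:]=0; m[:203]=0; m[226:]=0
for hub in (np.array([509,78]),np.array([513,76])):
    g=lambda q: np.arctan2(*(q-hub)[::-1]); print("knob",n,k,k0,"dist",np.hypot(*(k-hub)),np.hypot(*(k0-hub)),"angle",(g(k0)-g(k)).round(3))
for col in (232,236,240):
    print(col,[(r,F[r,col].sum()//3,int(hsv[r,col,1]),(at_z(c,(col,r),48)[:2]@Rb)[0].round()) for r in range(142,164)])
E
```

```text
cam [ 403.4  -34.4 1272.7]
lid 208.8232445520581 167.61016949152543 413 [638.7  -4.6] [606.8 -35.9] [669.9  26.3]
knob 22 [646.3  -9.2] [658.8  16. ] dist 162.65282789925132 162.15423678363078 angle 0.174
knob 22 [646.3  -9.2] [658.8  16. ] dist 158.20470785229855 157.69385292101205 angle 0.179
232 [(142, np.int64(53), 51, np.float64(715.0)), (143, np.int64(41), 44, np.float64(712.0)), (144, np.int64(84), 108, np.float64(709.0)), (145, np.int64(219), 87, np.float64(707.0)), (146, np.int64(221), 81, np.float64(704.0)), (147, np.int64(195), 105, np.float64(701.0)), (148, np.int64(195), 77, np.float64(698.0)), (149, np.int64(238), 11, np.float64(695.0)), (150, np.int64(237), 5, np.float64(692.0)), (151, np.int64(236), 3, np.float64(689.0)), (152, np.int64(242), 1, np.float64(686.0)), (153, np.int64(244), 3, np.float64(683.0)), (154, np.int64(253), 3, np.float64(680.0)), (155, np.int64(105), 12, np.float64(677.0)), (156, np.int64(51), 58, np.float64(674.0)), (157, np.int64(94), 85, np.float64(671.0)), (158, np.int64(127), 112, np.float64(668.0)), (159, np.int64(128), 111, np.float64(665.
[... 1469 characters left out ...]
6), 10, np.float64(695.0)), (149, np.int64(242), 5, np.float64(692.0)), (150, np.int64(233), 4, np.float64(689.0)), (151, np.int64(250), 1, np.float64(686.0)), (152, np.int64(254), 2, np.float64(683.0)), (153, np.int64(255), 0, np.float64(680.0)), (154, np.int64(119), 6, np.float64(677.0)), (155, np.int64(55), 75, np.float64(674.0)), (156, np.int64(126), 81, np.float64(671.0)), (157, np.int64(156), 112, np.float64(668.0)), (158, np.int64(133), 111, np.float64(665.0)), (159, np.int64(143), 113, np.float64(662.0)), (160, np.int64(225), 80, np.float64(659.0)), (161, np.int64(209), 95, np.float64(656.0)), (162, np.int64(167), 134, np.float64(653.0)), (163, np.int64(143), 148, np.float64(650.0))]
```

The lid centre is at board-x 638.7–639.3, while the wall puts the seat near 644.5. The arm angle is about 0.174 against the expected 0.14. So the jar seems jammed about 4–5 mm short of the +x wall, which is borderline. I'll regrip it with the fingers along board x, above the wall and clamp arm, and push it home under the clamp.

>>> step_arm --series "-1 0.24 0.5 0 0 0 0; -1 0.475 0.98 0 0 0 0; -1 0.475 0.98 0 0 0 0; -1 0.475 0.98 0 0 0 0"

```text
time: 24.95
tool_pos: [521.0, -162.7, 104.4]
tcp_rot: [-3.141, 0.0, 2.228]
contact_force: [-0.1, 0.1, 0.5]
grip_width: 27.8
finger_force: 0.0
```

>>> step_arm --series "-1 0.24 0.5 0 0 0 0; -1 0.475 0.98 0 0 0 0; -1 0.475 0.98 0 0 0 0; -1 0.475 0.98 0 0 0 0"

```text
time: 25.35
tool_pos: [559.7, -86.5, 104.2]
tcp_rot: [-3.141, 0.0, 2.226]
contact_force: [0.2, -0.0, 0.2]
grip_width: 59.7
finger_force: 0.0
```

>>> step_arm --series "-1 0.24 0.5 0 0 0 0; -1 0.475 0.98 0 0 0 0; -1 0.475 0.98 0 0 0 0; -1 0.475 0.98 0 0 0 0"

```text
time: 25.75
tool_pos: [598.6, -9.5, 104.0]
tcp_rot: [-3.141, 0.0, 2.225]
contact_force: [-0.1, 0.1, -0.2]
grip_width: 89.9
finger_force: 0.0
```

>>> step_arm --series "-1 0.24 0.5 0 0 0 0.03; -1 0.475 0.98 0 0 0 0.085; -1 0.475 0.98 0 0 0 0.085; -1 0.475 0.98 0 0 0 0.085; -1 0.475 0.98 0 0 0 0.085; -1 0.475 0.98 0 0 0 0.085; -1 0.475 0.98 0 0 0 0.085"

```text
time: 26.45
tool_pos: [638.1, 68.0, 104.4]
tcp_rot: [-3.142, 0.0, 1.69]
contact_force: [0.7, -0.8, 0.3]
grip_width: 91.8
finger_force: 0.0
```

>>> step_arm --series "-1 0.03 0 0.3 0 0 0; -1 0.03 0 0.6 0 0 0; -1 0.03 0 0.8 0 0 0; -1 0.03 0 1 0 0 0; -1 0.03 0 1 0 0 0"

```text
time: 26.95
tool_pos: [636.1, 71.1, 22.0]
tcp_rot: [-3.137, -0.0, 1.691]
contact_force: [-0.7, -0.4, -0.6]
grip_width: 92.0
finger_force: 0.0
```

>>> step_arm --series "-1 0 0 0.04 0 0 0; 1 0 0 0.04 0 0 0; 1 0 0 0.04 0 0 0; 1 0 0 0.04 0 0 0; 1 0 0 0.04 0 0 0; 1 0 0 0.04 0 0 0; 1 0 0 0.04 0 0 0; 1 0 0 0.04 0 0 0; 1 0 0 0.04 0 0 0"

```text
time: 27.85
tool_pos: [635.5, 71.4, 21.7]
tcp_rot: [-3.137, 0.0, 1.691]
contact_force: [-8.3, -1.1, 7.8]
grip_width: 65.3
finger_force: 30.0
```

>>> step_arm --series "1 0 0.02 0 0 0 0; 1 0 0.04 0 0 0 0; 1 0 0.04 0 0 0 0; 1 0 0.04 0 0 0 0"

```text
time: 28.25
tool_pos: [635.7, 71.5, 21.8]
tcp_rot: [-3.13, 0.0, 1.691]
contact_force: [-19.5, -3.0, 14.9]
grip_width: 65.3
finger_force: 30.0
```

```bash
python3 - <<'E'
from h import *
for i in range(3):
    vision.capture("scene"); o=readout.get_obs(); print(o["tool_pos"],o["tcp_rot"],o["contact_force"])
E
```

```text
[635.71744863  71.46917843  21.82282893] [-3.13049587e+00  1.25765850e-04  1.69100307e+00] [-18.44891637  -3.37757568  14.95654581]
[635.7104842   71.45179804  21.83714095] [-3.13049524e+00  1.25525062e-04  1.69094634e+00] [-18.23160304  -3.48739878  15.2156927 ]
[635.71337727  71.48992857  21.82249008] [-3.13050522e+00  1.13777297e-04  1.69103657e+00] [-17.79849485  -3.19291906  14.89196827]
```

A 3 mm command moved it only 0.2 mm while the force rose from 8 to 18 N, so the jar is already hard against the +x wall and my wall estimate was biased. Relax the push, check the +y side lightly, and release.

>>> step_arm --series "1 0 -0.03 0 0 0 0; 1 0 -0.055 0 0 0 0; 1 0 -0.055 0 0 0 0; 1 0.02 -0.055 0 0 0 0; 1 0.04 -0.055 0 0 0 0; 1 0.04 -0.055 0 0 0 0"

```text
time: 29.0
tool_pos: [636.5, 71.8, 21.8]
tcp_rot: [-3.141, 0.004, 1.691]
contact_force: [-3.7, -11.4, 7.1]
grip_width: 65.0
finger_force: 30.0
```

Both walls are solid. Relax, release and rise.

>>> step_arm --series "1 -0.03 0 0 0 0 0; 1 -0.03 -0.005 0 0 0 0; -1 -0.03 -0.005 0 0 0 0; -1 -0.03 -0.005 0 0 0 0; -1 -0.03 -0.005 0 0 0 0; -1 -0.03 -0.005 0 0 0 0; -1 -0.03 -0.005 0 0 0 0; -1 -0.03 -0.005 -0.3 0 0 0; -1 -0.03 -0.005 -0.6 0 0 0; -1 -0.03 -0.005 -1 0 0 0; -1 -0.03 -0.005 -1 0 0 0"

```text
time: 30.1
tool_pos: [639.1, 72.5, 106.0]
tcp_rot: [3.133, 0.001, 1.69]
contact_force: [0.8, 0.5, 0.7]
grip_width: 92.2
finger_force: 0.0
```

>>> step_arm --series "-1 -0.5 -0.5 0 0 0 0; -1 -1 -1 0 0 0 0; -1 -1 -1 0 0 0 0; -1 -1 -1 0 0 0 0"

```text
time: 30.5
tool_pos: [565.5, -18.0, 101.1]
tcp_rot: [-3.141, -0.0, 1.688]
contact_force: [0.3, -0.1, 0.6]
grip_width: 92.0
finger_force: 0.0
```

>>> step_arm --series "-1 -0.5 -0.5 0 0 0 0; -1 -1 -1 0 0 0 0; -1 -1 -1 0 0 0 0; -1 -1 -1 0 0 0 0"

```text
time: 30.9
tool_pos: [496.7, -106.2, 101.2]
tcp_rot: [3.141, 0.0, 1.688]
contact_force: [0.6, 1.3, -0.1]
grip_width: 91.7
finger_force: 0.0
```

>>> step_arm --series "-1 -0.5 0 0 0 0 0; -1 -1 0 0 0 0 0; -1 -1 0 0 0 0 0; -1 -1 0 0 0 0 0"

```text
time: 31.3
tool_pos: [507.3, -184.3, 100.7]
tcp_rot: [3.141, -0.001, 1.69]
contact_force: [-0.2, 0.2, -0.9]
grip_width: 92.2
finger_force: 0.0
```

```bash
python3 - <<'E'
from h import *
np.set_printoptions(precision=2,suppress=True)
y=.117; Rb=np.array([[np.cos(y),-np.sin(y)],[np.sin(y),np.cos(y)]])
c=vision.capture("top"); hsv=cv2.cvtColor(c["frame"],cv2.COLOR_RGB2HSV); f,R,t=cam(c); vv,uu=np.mgrid[0:384,0:512]; d=c["depth"]
Q=(np.stack([(uu-c["cx"])/f*d,(vv-c["cy"])/f*d,d],-1)-t)@R
q=Q[130:200,180:250].reshape(-1,3); L=q[(q[:,2]>93)&(q[:,2]<104)&(q[:,1]>30)]; ctr=L[:,:2].mean(0)
print("lid",len(L),L.mean(0),ctr@Rb,np.linalg.lstsq(np.c_[L[:,:2]-ctr,np.ones(len(L))],L[:,2],rcond=None)[0])
m=((hsv[...,0]<7)|(hsv[...,0]>173))&(hsv[...,1]>140)&(hsv[...,2]>80); m[:,:222]=0; m[:,250:]=0; m[:150]=0; m[180:]=0
v,u=np.nonzero(m); k=at_z(c,(u.mean(),v.mean()),94)[:2]; k0=at_z(c,(228.22,159.11),94)[:2]; h=np.array([509,78])
print("angle",np.arctan2(*(k0-h)[::-1])-np.arctan2(*(k-h)[::-1]))
for n in("beaker_pink","lemon","garlic"): print(n,[at_z(c,p["position"],0) for p in models.pinpoint(c,n)[:1]])
print(readout.get_obs()["tool_pos"],readout.get_obs()["time"])
E
```

```text
lid 419 [636.71  71.15  98.71] [640.66  -3.66] [ 0.   -0.   98.71]
angle 0.16353265939947037
beaker_pink [array([572.3 , 351.97,   0.  ])]
lemon [array([500.19, 348.71,   0.  ])]
garlic [array([642.44,  71.88,   0.  ])]
[ 506.38 -183.43  101.03] 31.5
```

```bash
python3 -c "
from plant import order; print(order.close_job())"
```

```text
the job is handed in; nothing more can be done
None
```

I handed the job in at about 31.5 s; no verdict came back. By my last checks the jar stands upright against both corner edges with the clamp arm shut on it at about 0.16 rad, no bystander was touched, and the garlic was not re-measured because the last detection misread it.

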